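# Seat the white reference tile in the colour checker

### The job

With your fingertips, push the white reference tile flat across the black plate until it lies flush against the aluminium rail, short of the yellow line, and pause there for a moment; then, keeping it against the rail, slide it along past the line until it is fully home in the corner pocket. Then press the green read button all the way down and let it come up again. The tile must not be picked up, the button must not be pressed before the tile is home, and everything else on the table and plate is to be left where it stands.

Things in the scene. Friction and masses are not known exactly. Their poses are not given: they have to be found in the camera images.
- white_tile: The white ceramic colour tile in a black frame, loose on the black plate: 40 mm (its x) by 50 mm (its y) by 12 mm high, about 60 g. Origin at the centre of its underside. It starts away from the rail, short of the yellow line, askew by up to 0.6 rad; its 50 mm side belongs along the rail.
- station: The colour-check station, fixed to the table. Origin: centre of the underside of its black plate, on the table. The plate is 160 mm (x) by 260 mm (y), its top 12 mm above the table. Rail along its +x edge, corner pocket at the +y end of the rail. A grey and red measuring head (x = -35 to +75 mm), its top 40 mm above the table, lies behind the pocket, y = +125 to +190 mm.
- rail_face (a point): On the foot of the aluminium rail's inner face (station x = +60, y = 0 mm, on the plate's top). The rail runs parallel to station y, from y = -130 to +116 mm, 12 mm thick, 8 mm above the plate, so the tile stands 4 mm higher. Axes as the station's.
- lip (a point): The pocket's mouth on the side opposite the rail: station x = +17, y = +80 mm. The lip (10 mm thick, 8 mm above the plate) runs from here to the end stop, whose inner face is at y = +110 mm (also 8 mm high): the pocket is 43 mm wide and 30 mm deep, open to -y. A flared lead-in on the lip widens it towards -y, out to y = +60 mm, x = -4 mm.
- line (a point): Middle of the yellow line painted across the plate, at station y = +30 mm. 'Short of the line' is its -y side: the tile's whole length must be there while it is first pushed flush to the rail.
- pocket (a point): Where the centre of the tile's underside lies when it is fully home in the corner: station x = +40, y = +85 mm, on the plate's top; axes those of the station.
- read_top (a point): Centre of the top of the green round read button (32 mm across) in its grey housing, fixed to the table left or right of the station; pressed straight down.
- read (a joint): Travel of the read button: 0 up, 0.006 m fully down; springs back; fully down takes about 4 N.
- tan_tile: Bystander: a loose tan tile of the same size on the table, left or right of the station.
- blue_tile: Bystander: a loose blue tile of the same size on the table, left or right of the station.
- check_weight: Bystander: the brass weight on the plate, 26 mm wide, 31 mm tall; origin at its underside.
- jar: Bystander: closed jar, 52 mm wide, 65 mm tall, on the side of the station away from the button; origin at its underside.
- driver: Bystander: a red-handled screwdriver, 160 mm long, lying on the right.
- mug: Bystander: a blue mug, 72 mm wide plus its handle, 75 mm tall, standing on the left; origin at its underside.

How it is judged:
By the outcome, as a careful person would: the job done as asked, in the order asked, and still so for the second after the job is handed in, with the robot touching nothing.
It also fails if it takes over 56 s, if anything falls off the work surface, if the arm or the gripper's body presses on something with over 40 N, if the wrist force passes 120 N, or if a joint passes its speed limit or range.

### The arm

A 6-joint arm with a two-finger parallel gripper is mounted at the origin on the work surface. World frame = base frame: x ahead of the robot, y to its left, z up, the work surface at z = 0. Lengths are in m, angles in rad, forces in N, time in s.
With the tool pointing down it reaches from about 0.35 to 0.975 m from the base axis. Payload 4.9 kg.
Tool frame: the origin (TCP) lies on the mounting face of the last link; the fingertips stand 173 mm ahead of it and the grasp point (between the pads) lies 155 mm ahead of it (tcp_to_grasp is the distance from the TCP to the grasp point, in m); z points along the fingers, y is the line along which they close (so a half turn about z gives the same grasp; the last joint's range is limited). The gripper opens to 85 mm and grips with 20 to 120 N. Pads are 22 mm wide; open, the fingers measure 114 mm over their backs; the gripper's body (76 mm by 85 mm) begins 54 mm behind the grasp point. The pads swing forward as they close: fully open they stand 13 mm farther back than shut.
Start: joints at [1.192, 0.053, 1.613, -0, 1.476, -0.119], TCP at [0.161, 0.604, 0.405] pointing down, gripper open.
Joint ranges: [-3.01, 3.01], [-1.01, 2.22], [0.06, 2.58], [-1.02, 4.17], [0.09, 2.62], [-3.14, 3.14]. Speed limits (rad/s): [2.57, 2.57, 3.14, 3.14, 3.14, 3.14].

### API

Orientations are given as a rotation vector (axis times angle).
In Python, from station import get_obs, get_image, calibration, finish_job, tcp_to_grasp gives the robot as it stands. The module is installed in compiled form; this text tells all that it offers.
- The arm moves only by the tool arm_command, never from a script. Its argument "plan" is a list that holds one entry, the list of rows, each a list of 6 numbers: the shift along the tool's x, y, z in cm, then the turn, a rotation vector about the tool's x, y, z in rad. A call has 1 to 12 rows; each row is the pose to reach, as a shift and turn from the pose commanded when the call began, along the tool's axes at that moment; what a row does not reach only later rows make up. A row lasts 1/12 s, in which the tool goes at most 41.7 mm and 7.16 degrees, less where a joint would pass 70% of its speed; a pose out of reach is approached as far as the arm can. A call with a gripper value outside its range is refused whole. "gripper" is the closure, from -1 (fully open) to 1 (shut), set as the call begins (left out, the last holds). The fingers move at their own pace and stop on an object; "force" is the grip in N (left out, the last holds). Time passes only in rows, so rows that repeat a pose let the fingers close. It gives the time, the measured TCP pose, the force, the opening and the grip force at its end, in the units of the state.
- get_obs(): the state, without advancing time (a new reading comes with each control period).
- get_image(name): name is "scene" or "side" or "wrist"; returns (picture, depth): 400x640x3 uint8, blue, green, red; 400x640 float32, m along the optical axis (not along the pixel's ray), 0 where there is no reading.
- calibration(name): a dict with "fx", "fy", "cx", "cy" (pixels), "dist" ([k1, k2, p1, p2, k3] as OpenCV has them; the pictures are not rectified), "pose" (4x4, takes a point from camera to world coordinates). Camera axes: x right, y up, looking along -z (the intrinsics and any distortion apply to the point x, -y, -z); pixel columns grow to the right and rows downward; lengths in m; the calibration is good to about 2 mm. A picture is of the moment at which its call begins: read the wrist's pose just before it. calibration takes no time and is no camera call; for the wrist camera it gives the pose at the moment of the call.
- finish_job(): hands the job in; it is judged then, once.
The state is a dict: "t": time; "q": joint angles; "dq": joint speeds; "effort": joint torques, N m; "tool_pos": TCP position; "tool_rot": TCP orientation; "contact_force": force on the tool from outside, world axes, zero at the start; "wrist_torque": the same for the moment, N m; "opening": finger opening in m; "grip_force": force on a finger pad.
Only numpy, scipy, OpenCV 4.12 (cv2) and the standard library are available. Lean on these libraries where they do the work, as an engineer would, in place of code of your own. Each camera call takes 0.05 s, during which the arm holds its last target. There are 200 camera calls.

## Working session

There is one attempt and no reset: what is moved stays moved. The work goes in short steps, Python scripts to look and compute and a tool call to move; the robot and the scene stay as the last step left them, time stands still between calls to the robot, and variables do not carry over. Pictures are saved under pics/ and viewed, at most 13 in all, crops included, and the job is handed in when it is done.

Besides the shell and the picture viewer there is one more tool, called after ">>>" by a JSON object that holds its "api" and its "payload", one argument or row to a line. arm_command: Moves the arm, as the interface text tells. Its arguments: {"type":"object","properties":{"plan":{"type":"array"},"gripper":{"type":"number"},"force":{"type":"number"}},"required":["plan"]}

```bash
mkdir -p pics
cat > h.py <<'E'
import numpy as np, cv2
from station import *
from scipy.spatial.transform import Rotation as R
def grab(n):
    c=calibration(n); im,d=get_image(n); return c,im,d
def ray(c,uv,z):
    uv=np.array(uv,float).reshape(-1,1,2)
    K=np.array([[c['fx'],0,c['cx']],[0,c['fy'],c['cy']],[0,0,1]])
    p=cv2.undistortPoints(uv,K,np.array(c['dist'],float)).reshape(-1,2)
    P=np.array(c['pose']); D=np.c_[p[:,0],-p[:,1],-np.ones(len(p))]@P[:3,:3].T
    o=P[:3,3]; return o+D*((z-o[2])/D[:,2])[:,None]
E
python3 - <<'E'
from h import *
print(get_obs()); print(tcp_to_grasp)
for n in ("scene","side","wrist"):
    c,im,d=grab(n); cv2.imwrite(f"pics/{n}0.png",im); np.save(f"{n}0.npy",d); print(n,np.round(c['pose'],3).tolist())
    import pickle; pickle.dump(c,open(f"{n}0.pkl","wb"))
E
```

```text
{'t': 0.0, 'q': array([ 1.19203952e+00,  5.33409476e-02,  1.61429019e+00, -2.21950551e-06,
        1.47600001e+00, -1.19018316e-01]), 'dq': array([-0.00213155,  0.00044219,  0.00023859, -0.00024698,  0.0021163 ,
        0.00132869]), 'effort': array([ 1.78074210e-03, -3.93674862e+01, -3.70183432e+01,  1.80771185e-04,
        7.08942898e-03,  1.32829027e-05]), 'tool_pos': array([0.16042761, 0.60377987, 0.4034748 ]), 'tool_rot': array([-4.06785080e-01, -3.11463952e+00,  3.10376112e-03]), 'contact_force': array([ 0.47342664, -0.23345182,  0.31740008]), 'wrist_torque': array([ 0.00380844, -0.00211648,  0.05121496]), 'grip_force': 0.0, 'opening': 0.08540593957758799}
0.1547
scene [[0.895, -0.344, 0.283, 0.774], [0.446, 0.687, -0.574, -0.528], [0.003, 0.64, 0.769, 0.725], [0.0, 0.0, 0.0, 1.0]]
side [[-0.977, 0.105, -0.188, 0.316], [-0.214, -0.552, 0.806, 0.818], [-0.02, 0.827, 0.562, 0.614], [0.0, 0.0, 0.0, 1.0]]
wrist [[0.258, -0.919, -0.297, 0.084], [0.966, 0.245, 0.081, 0.624], [-0.002, -0.308, 0.951, 0.372], [0.0, 0.0, 0.0, 1.0]]
```

View pics/scene0.png

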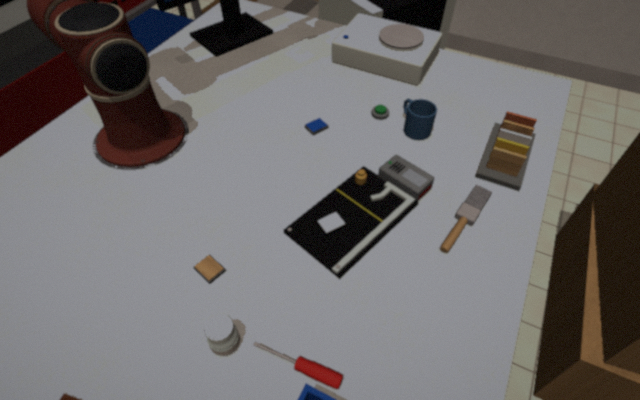

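View pics/side0.png

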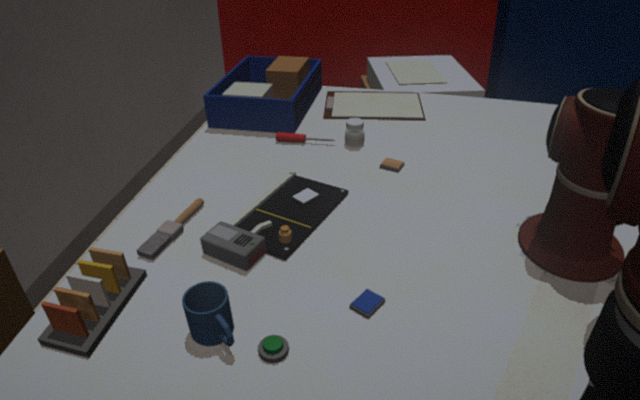

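The scene view shows the black plate (corners ~(286,231), (340,275)), tile at (331,222), yellow line (360,204), brass weight (361,177), green button (380,110). The side view shows the tile at (306,196) and the button at (272,345).

Run:
```python
from h import *
import pickle
for n,pts in (("scene",dict(tile=(331,222,.024),c_nn=(286,231,.012),c_rail=(340,275,.02),line1=(337,190,.012),line2=(380,221,.012),but=(380,109,.03),weight=(361,171,.043))),("side",dict(tile=(306,195,.024),line1=(256,209,.012),line2=(312,228,.012),but=(272,344,.03),weight=(286,229,.043)))):
    c=pickle.load(open(n+"0.pkl","rb"))
    for k,(u,v,z) in pts.items(): print(n,k,ray(c,(u,v),z)[0].round(3))
o=get_obs(); print(R.from_rotvec(o['tool_rot']).as_matrix().round(3))
```

```text
scene tile [ 0.556 -0.048  0.024]
scene c_nn [ 0.479 -0.103  0.012]
scene c_rail [ 0.624 -0.151  0.02 ]
scene line1 [0.525 0.047 0.012]
scene line2 [0.643 0.008 0.012]
scene but [0.512 0.336 0.03 ]
scene weight [0.56  0.096 0.043]
side tile [ 0.552 -0.043  0.024]
side line1 [0.649 0.011 0.012]
side line2 [0.516 0.054 0.012]
side but [0.503 0.367 0.03 ]
side weight [0.554 0.105 0.043]
[[-0.966  0.257 -0.001]
 [ 0.257  0.966 -0.002]
 [ 0.    -0.002 -1.   ]]
```

>>> {"api": "arm_command", "payload": {
  "plan": [
    [[-53.6,-49.9,0,0,0,0],[-53.6,-49.9,0,0,0,0],[-53.6,-49.9,0,0,0,0],[-53.6,-49.9,0,0,0,0],[-53.6,-49.9,0,0,0,0],[-53.6,-49.9,0,0,0,0],[-53.6,-49.9,0,0,0,0],[-53.6,-49.9,0,0,0,0],[-53.6,-49.9,0,0,0,0],[-53.6,-49.9,0,0,0,0],[-53.6,-49.9,0,0,0,0],[-53.6,-49.9,0,0,0,0]]
  ],
  "gripper": 0.5
}}

```text
t: 1.15
tool_pos: [0.4271, 0.1788, 0.4046]
tool_rot: [0.407, 3.115, 0.0]
contact_force: [0.4, 0.0, 0.6]
opening: 0.0213
grip_force: 0.0
```

Run:
```python
from h import *
o=get_obs(); M=R.from_rotvec(o['tool_rot']).as_matrix()
print(o['t'],o['tool_pos'],o['opening'],M.round(3).tolist(), (np.array([.55,-.02,.40])-o['tool_pos'])@M*100)
```

```text
1.15 [0.42709179 0.17875384 0.40463925] 0.021308559440941247 [[-0.966, 0.257, 0.0], [0.257, 0.966, 0.0], [-0.0, 0.0, -1.0]] [-16.9843595  -16.05073      0.46475269]
```

>>> {"api": "arm_command", "payload": {
  "plan": [
    [[-17,-16,0,0,0,0],[-17,-16,0,0,0,0],[-17,-16,0,0,0,0],[-17,-16,0,0,0,0],[-17,-16,0,0,0,0],[-17,-16,0,0,0,0],[-17,-16,0,0,0,0],[-17,-16,0,0,0,0],[-17,-16,0,0,0,0]]
  ]
}}

```text
t: 1.9
tool_pos: [0.5496, -0.0172, 0.4042]
tool_rot: [-0.407, -3.114, -0.001]
contact_force: [-0.0, -0.1, -1.4]
opening: 0.0214
grip_force: 0.0
```

Run:
```python
from h import *
import pickle
print(get_obs()['tool_pos'])
c,im,d=grab("wrist"); cv2.imwrite("pics/w1.png",im); pickle.dump((c,im,d),open("w1.pkl","wb"))
```

```text
[ 0.54959424 -0.01719901  0.40421365]
```

View pics/w1.png

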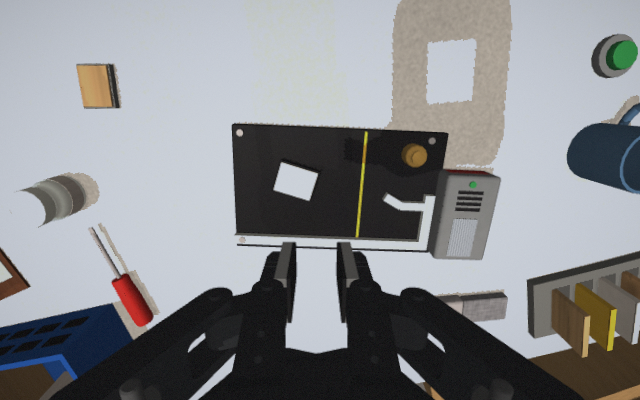

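Wrist view: plate with -x edge from (234,124) to (447,132), rail face ~y=236, tile (297,181), line x≈361, weight (415,155), lip (400,203), button (622,53).

```bash
cat >> h.py <<'E'
def measure(c,im):
    hsv=cv2.cvtColor(im,cv2.COLOR_BGR2HSV); g=cv2.cvtColor(im,cv2.COLOR_BGR2GRAY)
    out={}
    # dark plate -x edge: first dark row per column
    e=[]
    for u in list(range(250,345,4))+list(range(372,395,4)):
        col=g[90:160,u].astype(float); v=np.argmin(np.diff(cv2.GaussianBlur(col[:,None],(1,5),0)[:,0])); e.append((u,90+v+.5))
    return hsv,g,ray(c,e,.012)
E
python3 - <<'E'
from h import *
import pickle
c,im,d=pickle.load(open("w1.pkl","rb"))
hsv,g,e=measure(c,im)
vx,vy,x0,y0=cv2.fitLine(e[:,:2].astype(np.float32),cv2.DIST_HUBER,0,.01,.01).ravel()
Y=np.array([vx,vy]);Y*=np.sign(Y[1]); X=np.array([Y[1],-Y[0]]); yaw=np.arctan2(X[1],X[0])
n=lambda p:np.array(p)@np.c_[X,Y]
# yellow line
m=cv2.inRange(hsv,(22,120,90),(35,255,255)); m[:120]=0;m[245:]=0;m[:,:340]=0;m[:,380:]=0
ys,xs=np.nonzero(m); yl=ray(c,np.c_[xs,ys],.012)[:,:2]
print("yaw edge",yaw,"resid",np.std((e[:,:2]-[x0,y0])@X))
l=cv2.fitLine(yl.astype(np.float32),cv2.DIST_HUBER,0,.01,.01).ravel(); print("yaw line",np.arctan2(*(l[:2]*np.sign(l[0]))[::-1]))
xe=np.array([x0,y0])@X; yL=yl.mean(0)@Y
O=X*(xe+.08)+Y*(yL-.03)
S=lambda p:(np.array(p)[...,:2]-O)@np.c_[X,Y]
print("station O",O)
# tile
m=cv2.inRange(g,150,255); r=np.zeros_like(m); r[150:210,265:330]=m[150:210,265:330]
k=max(cv2.findContours(r,0,1)[0],key=cv2.contourArea)
q=ray(c,k.reshape(-1,2),.024)[:,:2]; s=S(q); rc=cv2.minAreaRect((s*1000).astype(np.float32)); print("tile white, station mm",rc)
# frame incl. depth
m=((d>0)).astype(int); 
for nm,uv,z in (("frameBL",(274,195),.024),("weight",(416,153),.043),("railface L",(250,236),.012),("lip tip",(385,196),.02),("endstop",(422,215),.02),("head",(440,170),.04),("plate c1",(234,124),.012),("plate c2",(447,132),.012),("liplo",(413,203),.02)):
    print(nm,(S(ray(c,uv,z))*1000).round(1))
m=cv2.inRange(hsv,(45,100,50),(85,255,255)); m[90:]=0; m[:,:580]=0
ys,xs=np.nonzero(m); b=np.array([xs.mean(),ys.mean()]); print("btn px",b,xs.min(),xs.max(),ys.min(),ys.max())
P=np.array(c['pose']); 
dd=np.median(d[ys,xs]); 
z0,z1=ray(c,b,0)[0],ray(c,b,.03)[0]; print(z0,z1)
f=lambda p:(np.linalg.inv(P)@np.r_[p,1])[2]
z=.03*( -dd-f(z0))/(f(z1)-f(z0)); print("btn height by depth",z,ray(c,b,z))
o=get_obs();M=R.from_rotvec(o['tool_rot']).as_matrix(); print("tcp in station",S(o['tool_pos'])*1000,"tool x yaw",np.arctan2(-M[1,0],-M[0,0]),o['tool_pos'])
pickle.dump((O,X,Y),open("st.pkl","wb"))
E
```

```text
yaw edge -0.30206445 resid 0.0003931937556301209
yaw line -0.30214557
station O [0.58358243 0.00062898]
tile white, station mm ((-14.854873657226562, -51.55706024169922), (45.57820129394531, 35.55963134765625), 74.78911590576172)
frameBL [[  3.4 -77.1]]
weight [[-57.8  82.5]]
railface L [[  65.2 -110.6]]
lip tip [[ 0.3 59.4]]
endstop [[ 23.5 109.3]]
head [[-39.3 113.9]]
plate c1 [[ -78.5 -125.8]]
plate c2 [[-79.9 127. ]]
liplo [[ 8.  95.5]]
btn px [621.37219101  54.85252809] 606 637 41 69
[0.50890421 0.37136895 0.        ] [0.50602296 0.34173153 0.03      ]
btn height by depth 0.020236372350787644 [[0.50696067 0.35137716 0.02023637]]
tcp in station [-27.42214071 -26.73011687] tool x yaw -0.2588271253199951 [ 0.54944985 -0.01673305  0.40442045]
```

>>> {"api": "arm_command", "payload": {
  "plan": [
    [[3.4,-2.4,8,0,0,0.043],[3.4,-2.4,17,0,0,0.043],[3.4,-2.4,17,0,0,0.043],[3.4,-2.4,17,0,0,0.043],[3.4,-2.4,17,0,0,0.043],[3.4,-2.4,17,0,0,0.043],[3.4,-2.4,17,0,0,0.043],[3.4,-2.4,17,0,0,0.043]]
  ]
}}

```text
t: 2.62
tool_pos: [0.5126, -0.0318, 0.2382]
tool_rot: [0.472, 3.1, -0.0]
contact_force: [-0.0, 0.2, 1.3]
opening: 0.0215
grip_force: 0.0
```

```bash
cat > st.py <<'E'
from h import *
import pickle
O,X,Y=pickle.load(open("st.pkl","rb"))
S=lambda p:(np.array(p)[...,:2]-O)@np.c_[X,Y]
def stat():
    o=get_obs();M=R.from_rotvec(o['tool_rot']).as_matrix()
    print("t",round(o['t'],2),"station mm",(S(o['tool_pos'])*1000).round(1),"z",round(o['tool_pos'][2]*1000,1),"yaw err",round(np.arctan2(-M[1,0],-M[0,0])-np.arctan2(X[1],X[0]),4),"open",o['opening'],"F st",(o['contact_force'][:2]@np.c_[X,Y]).round(1),o['contact_force'][2].round(1))
E
python3 -c "
from st import *
stat()
c,im,d=grab('wrist'); cv2.imwrite('pics/w2.png',im); pickle.dump((c,im,d),open('w2.pkl','wb'))"
```

```text
t 2.62 station mm [-58.1 -52.1] z 238.2 yaw err 0.0001 open 0.021496678524189454 F st [-0.   0.2] 1.3
```

View pics/w2.png

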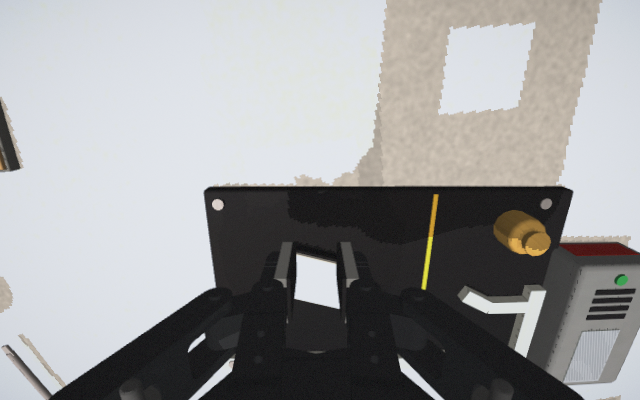

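The fingers (tips around v 243–310) stand over the -x side of the tile; the weight, head and line are well clear.

>>> {"api": "arm_command", "payload": {
  "plan": [
    [[0.4,0,2,0,0,0],[0.4,0,4,0,0,0],[0.4,0,5,0,0,0],[0.4,0,5,0,0,0],[0.4,0,5,0,0,0]]
  ]
}}

```text
t: 3.08
tool_pos: [0.5084, -0.031, 0.1866]
tool_rot: [0.473, 3.103, -0.0]
contact_force: [-0.7, -0.3, -0.0]
opening: 0.0215
grip_force: 0.0
```

```bash
python3 -c "
from st import *
stat()
c,im,d=grab('wrist'); cv2.imwrite('pics/w3.png',im); pickle.dump((c,im,d),open('w3.pkl','wb'))
P=np.array(c['pose']); K=np.array([[c['fx'],0,c['cx']],[0,c['fy'],c['cy']],[0,0,1]])
v,u=260,250
for u in (292,345):
  for v in (250,262,275): print(u,v,d[v,u], )
"
```

```text
t 3.08 station mm [-62.4 -52.6] z 186.6 yaw err -0.0006 open 0.02153481006561462 F st [-0.5 -0.5] -0.0
292 250 0.14419225
292 262 0.13357665
292 275 0.1307684
345 250 0.14515314
345 262 0.13364036
345 275 0.123627365
```

View pics/w3.png

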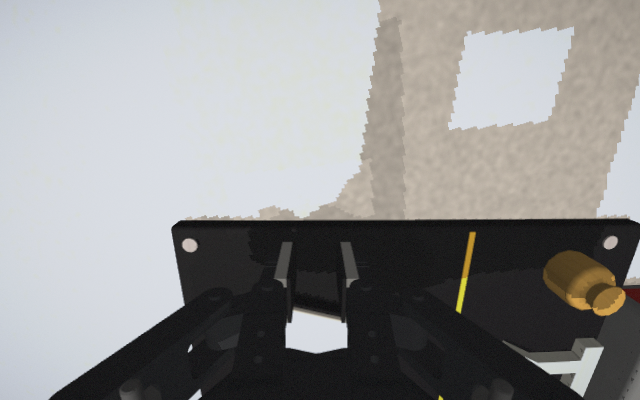

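Fingers are down behind the tile (tile edge ~v 312, between the pads), touching nothing. Push toward the rail.

>>> {"api": "arm_command", "payload": {
  "plan": [
    [[-0.5,0,0,0,0,0],[-1,0,0,0,0,0],[-1.5,0,0,0,0,0],[-2,0,0,0,0,0],[-2.5,0,0,0,0,0],[-3,0,0,0,0,0],[-3.5,0,0,0,0,0],[-4,0,0,0,0,0],[-4.5,0,0,0,0,0],[-5,0,0,0,0,0],[-5.5,0,0,0,0,0],[-6,0,0,0,0,0]]
  ]
}}

```text
t: 4.13
tool_pos: [0.5646, -0.0487, 0.1855]
tool_rot: [-0.473, -3.102, -0.001]
contact_force: [-6.9, 2.9, 8.8]
opening: 0.0217
grip_force: 4.5
```

```bash
python3 -c "
from st import *
stat()"
```

```text
t 4.13 station mm [ -3.4 -52.7] z 185.5 yaw err -0.0007 open 0.021665663327047682 F st [-7.5  0.7] 8.8
```

>>> {"api": "arm_command", "payload": {
  "plan": [
    [[0,0,-0.3,0,0,0],[0,0,-0.3,0,0,0],[0,0,-0.3,0,0,0]]
  ]
}}

```text
t: 4.38
tool_pos: [0.5647, -0.0489, 0.1879]
tool_rot: [0.474, 3.105, -0.0]
contact_force: [0.7, 0.4, 0.5]
opening: 0.0212
grip_force: 0.0
```

```bash
python3 -c "
from st import *
stat()
for n in ('side','scene'):
  c,im,d=grab(n); cv2.imwrite('pics/%s4.png'%n,im); pickle.dump((c,im,d),open(n+'4.pkl','wb'))
a=cv2.imread('pics/side4.png')[150:300,200:380]; cv2.imwrite('pics/s4.png',cv2.resize(a,None,fx=4,fy=4,interpolation=2))
"
```

```text
t 4.38 station mm [ -3.3 -52.9] z 187.9 yaw err -0.0008 open 0.021222883964690818 F st [0.6 0.6] 0.5
```

View pics/s4.png

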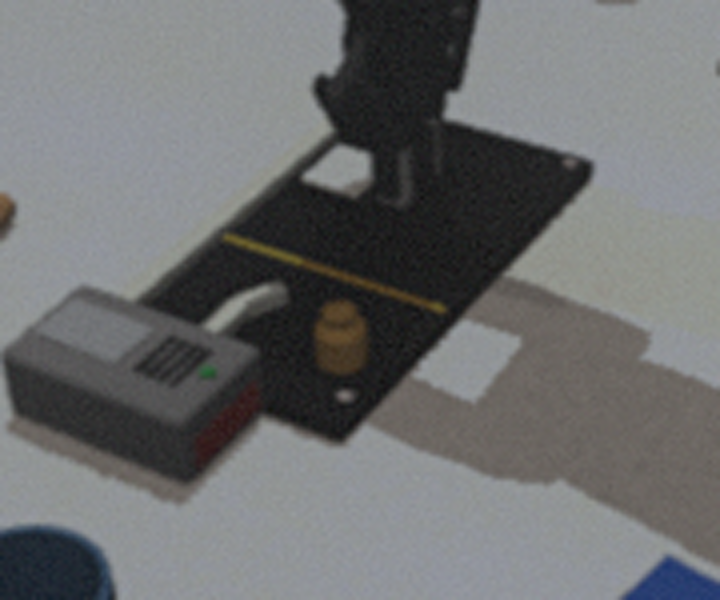

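The tile is ahead of the fingers, at (340,170) in the crop, nearly at the rail. Continue gently.

>>> {"api": "arm_command", "payload": {
  "plan": [
    [[-0.2,0,0,0,0,0],[-0.4,0,0,0,0,0],[-0.6,0,0,0,0,0],[-0.8,0,0,0,0,0],[-1.0,0,0,0,0,0],[-1.1,0,0,0,0,0],[-1.2,0,0,0,0,0],[-1.2,0,0,0,0,0]]
  ]
}}

```text
t: 5.15
tool_pos: [0.576, -0.0524, 0.1878]
tool_rot: [0.474, 3.105, -0.0]
contact_force: [0.2, -0.2, 0.0]
opening: 0.0212
grip_force: 0.0
```

```bash
python3 -c "
from st import *
stat()"
```

```text
t 5.15 station mm [  8.5 -52.9] z 187.8 yaw err -0.0008 open 0.021193811595899156 F st [ 0.2 -0.2] 0.0
```

>>> {"api": "arm_command", "payload": {
  "plan": [
    [[-0.1,0,0,0,0,0],[-0.2,0,0,0,0,0],[-0.3,0,0,0,0,0],[-0.4,0,0,0,0,0],[-0.4,0,0,0,0,0]]
  ]
}}

```text
t: 5.57
tool_pos: [0.5786, -0.0531, 0.1875]
tool_rot: [-0.473, -3.1, -0.001]
contact_force: [-6.9, 1.5, 6.7]
opening: 0.0212
grip_force: 4.1
```

```bash
python3 -c "
from st import *
stat()
c,im,d=grab('wrist'); cv2.imwrite('pics/w5.png',im); pickle.dump((c,im,d),open('w5.pkl','wb'))
"
```

```text
t 5.57 station mm [ 11.3 -52.8] z 187.5 yaw err -0.0005 open 0.02118209033107289 F st [-7.  -0.6] 6.7
```

Contact with the rail (7 N). Pause, then back off and look.

>>> {"api": "arm_command", "payload": {
  "plan": [
    [[0,0,0,0,0,0],[0,0,0,0,0,0],[0,0,0,0,0,0],[0,0,0,0,0,0],[0,0,0,0,0,0],[0,0,0,0,0,0],[0,0,0,0,0,0],[0,0,0,0,0,0],[0.4,0,0,0,0,0],[1,0,0,0,0,0],[2,0,0,0,0,0]]
  ]
}}

```text
t: 6.53
tool_pos: [0.5606, -0.0476, 0.188]
tool_rot: [0.474, 3.104, -0.0]
contact_force: [-0.1, 0.4, 0.0]
opening: 0.0214
grip_force: 0.0
```

>>> {"api": "arm_command", "payload": {
  "plan": [
    [[2,0,-3,0,0,0],[4,0,-7,0,0,0],[5,0,-11,0,0,0],[5,0,-11,0,0,0],[5,0,-11,0,0,0],[5,0,-11,0,0,0]]
  ],
  "gripper": 1
}}

```text
t: 7.03
tool_pos: [0.5123, -0.0325, 0.2977]
tool_rot: [0.474, 3.105, -0.0]
contact_force: [-0.0, 0.7, -0.7]
opening: -0.0002
grip_force: 0.0
```

```bash
python3 -c "
from st import *
stat()
c,im,d=grab('wrist'); cv2.imwrite('pics/w6.png',im); pickle.dump((c,im,d),open('w6.pkl','wb'))
"
```

```text
t 7.03 station mm [-58.2 -52.8] z 297.7 yaw err -0.0007 open -0.00021726734399421592 F st [-0.2  0.7] -0.7
```

View pics/w6.png

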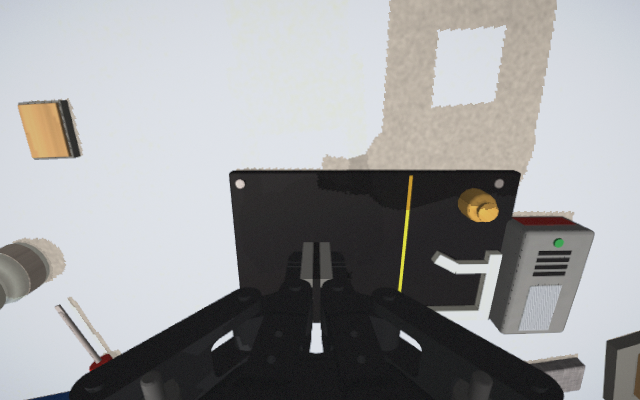

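>>> {"api": "arm_command", "payload": {
  "plan": [
    [[-9.8,-4.9,0,0,0,0],[-9.8,-4.9,0,0,0,0],[-9.8,-4.9,0,0,0,0],[-9.8,-4.9,3,0,0,0],[-9.8,-4.9,5,0,0,0],[-9.8,-4.9,5,0,0,0],[-9.8,-4.9,5,0,0,0]]
  ]
}}

```text
t: 7.67
tool_pos: [0.5905, -0.1083, 0.2439]
tool_rot: [-0.473, -3.098, -0.002]
contact_force: [0.1, -0.3, -0.7]
opening: 0.0002
grip_force: 0.0
```

```bash
python3 -c "
from st import *
stat()
c,im,d=grab('wrist'); cv2.imwrite('pics/w7.png',im); pickle.dump((c,im,d),open('w7.pkl','wb'))
"
```

```text
t 7.67 station mm [  39. -102.] z 243.9 yaw err -0.0009 open 0.00020782203747491461 F st [ 0.2 -0.3] -0.7
```

View pics/w7.png

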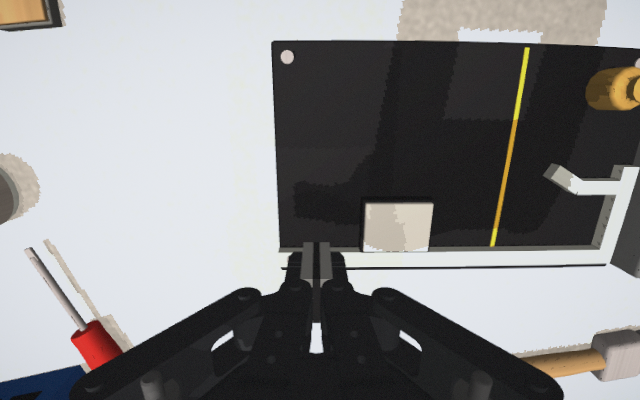

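The tile lies flush on the rail at (397,227), well short of the line (x≈495–525). Fingers are at its -y side.

```bash
python3 -c "
from st import *
c,im,d=pickle.load(open('w7.pkl','rb'))
for n,uv,z in (('white -x-y',(365,203),.024),('white +x-y',(363,251),.024),('-x+y',(433,203),.024),('frame -y',(359,225),.024),('rail top edge',(340,247),.02),('end stop',(596,247),.02),('lip',(625,193),.02),('line',(508,150),.012)): print(n,(S(ray(c,uv,z))*1000).round(1))
"
```

```text
white -x-y [[ 22.3 -69.5]]
white +x-y [[ 57.7 -69.2]]
-x+y [[ 22.4 -23.9]]
frame -y [[ 38.  -72.8]]
rail top edge [[ 56.5 -85. ]]
end stop [[ 58.6 106. ]]
lip [[ 16.7 116. ]]
line [[-11.5  28.8]]
```

>>> {"api": "arm_command", "payload": {
  "plan": [
    [[0,0,2,0,0,0],[0,0,4,0,0,0],[0,0,5.3,0,0,0],[0,0,5.3,0,0,0],[0,0,5.3,0,0,0],[0,0.4,5.3,0,0,0],[0,0.8,5.3,0,0,0],[0,1.2,5.3,0,0,0],[0,1.6,5.3,0,0,0],[0,2,5.3,0,0,0]]
  ]
}}

```text
t: 8.55
tool_pos: [0.5981, -0.089, 0.1954]
tool_rot: [0.473, 3.105, -0.0]
contact_force: [0.7, 0.1, 0.2]
opening: 0.0003
grip_force: 0.0
```

```bash
python3 -c "
from st import *
stat()"
```

```text
t 8.55 station mm [ 40.5 -81.3] z 195.4 yaw err -0.0005 open 0.0002948912873916018 F st [0.7 0.3] 0.2
```

>>> {"api": "arm_command", "payload": {
  "plan": [
    [[0,-0.6,0,0,0,0],[0,-1,0.5,0,0,0],[0,-1,0.5,0,0,0],[0,-0.5,0.5,0,0,0],[0,0,0.5,0,0,0],[-0.05,0.5,0.5,0,0,0],[-0.05,1,0.5,0,0,0],[-0.05,1.5,0.5,0,0,0],[-0.1,2,0.5,0,0,0],[-0.1,2.5,0.5,0,0,0],[-0.1,3,0.5,0,0,0]]
  ]
}}

```text
t: 9.47
tool_pos: [0.6076, -0.0607, 0.1897]
tool_rot: [-0.473, -3.105, 0.001]
contact_force: [-1.4, -2.3, 0.5]
opening: -0.0002
grip_force: 1.2
```

```bash
python3 -c "
from st import *
stat()
c,im,d=grab('wrist'); cv2.imwrite('pics/w8.png',im); pickle.dump((c,im,d),open('w8.pkl','wb'))
"
```

```text
t 9.47 station mm [ 41.2 -51.4] z 189.7 yaw err -0.0003 open -0.0002157931185614408 F st [-0.6 -2.6] 0.5
```

View pics/w8.png

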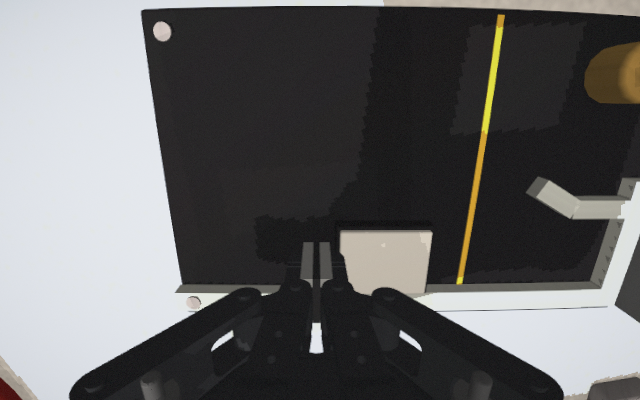

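The tile (385,262) slides squarely along the rail. Continue.

>>> {"api": "arm_command", "payload": {
  "plan": [
    [[0,0.5,0,0,0,0],[-0.02,1.2,0,0,0,0],[-0.03,1.9,0,0,0,0],[-0.04,2.6,0,0,0,0],[-0.05,3.3,0,0,0,0],[-0.06,4,0,0,0,0],[-0.07,4.7,0,0,0,0],[-0.08,5.4,0,0,0,0],[-0.09,6.1,0,0,0,0],[-0.1,6.7,0,0,0,0],[-0.1,7.2,0,0,0,0],[-0.1,7.7,0,0,0,0]]
  ]
}}

```text
t: 10.52
tool_pos: [0.6309, 0.0122, 0.1895]
tool_rot: [-0.472, -3.102, 0.003]
contact_force: [-6.9, -5.1, 5.7]
opening: 0.0002
grip_force: 4.2
```

```bash
python3 -c "
from st import *
stat()
"
```

```text
t 10.52 station mm [41.7 25.1] z 189.5 yaw err -0.0001 open 0.00018671786757536412 F st [-5.  -6.9] 5.7
```

>>> {"api": "arm_command", "payload": {
  "plan": [
    [[0.05,0.3,0,0,0,0],[0.05,0.6,0,0,0,0],[0.05,0.9,0,0,0,0],[0.05,1.2,0,0,0,0],[0.05,1.5,0,0,0,0],[0.05,1.7,0,0,0,0],[0.05,1.8,0,0,0,0],[0.05,1.8,0,0,0,0]]
  ]
}}

```text
t: 11.18
tool_pos: [0.6361, 0.0298, 0.1896]
tool_rot: [-0.473, -3.104, 0.001]
contact_force: [-4.5, -2.1, 2.3]
opening: -0.0004
grip_force: 2.5
```

```bash
python3 -c "
from st import *
stat()
c,im,d=grab('wrist'); cv2.imwrite('pics/w9.png',im); pickle.dump((c,im,d),open('w9.pkl','wb'))
"
```

```text
t 11.18 station mm [41.4 43.5] z 189.6 yaw err -0.0002 open -0.00041831607235231724 F st [-3.7 -3.4] 2.3
```

View pics/w9.png

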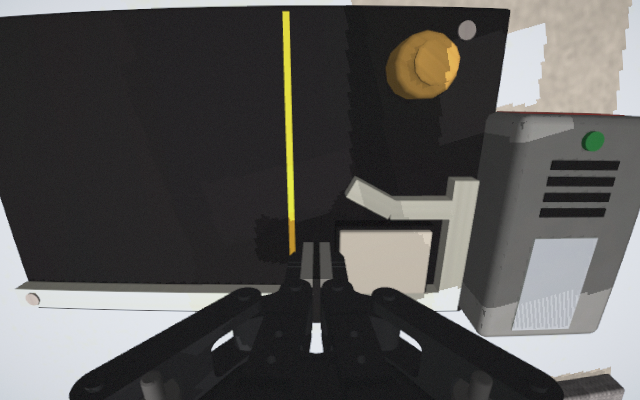

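The tile (385,262) is in the pocket mouth, a few mm short of the end stop (inner face ~x 440). Push on till it bottoms.

>>> {"api": "arm_command", "payload": {
  "plan": [
    [[0.05,0.1,0,0,0,0],[0.05,0.2,0,0,0,0],[0.05,0.3,0,0,0,0],[0.05,0.4,0,0,0,0],[0.05,0.4,0,0,0,0]]
  ]
}}

```text
t: 11.65
tool_pos: [0.637, 0.0336, 0.1896]
tool_rot: [-0.473, -3.105, 0.0]
contact_force: [-4.6, -2.2, 1.7]
opening: 0.0001
grip_force: 1.7
```

```bash
python3 -c "
from st import *
stat()
"
```

```text
t 11.65 station mm [41.2 47.4] z 189.6 yaw err -0.0005 open 9.172111946647451e-05 F st [-3.7 -3.5] 1.7
```

>>> {"api": "arm_command", "payload": {
  "plan": [
    [[0,0.1,0,0,0,0],[0,0.2,0,0,0,0],[0,0.3,0,0,0,0],[0,0.3,0,0,0,0]]
  ]
}}

```text
t: 11.98
tool_pos: [0.638, 0.0363, 0.1896]
tool_rot: [-0.474, -3.105, -0.0]
contact_force: [-2.7, -2.3, 2.1]
opening: -0.0
grip_force: 1.7
```

```bash
python3 -c "
from st import *
stat()
"
```

```text
t 11.98 station mm [41.3 50.3] z 189.6 yaw err -0.0007 open -3.003304210059395e-05 F st [-1.9 -3. ] 2.1
```

>>> {"api": "arm_command", "payload": {
  "plan": [
    [[0,0.1,0,0,0,0],[0,0.2,0,0,0,0],[0,0.3,0,0,0,0],[0,0.3,0,0,0,0]]
  ]
}}

```text
t: 12.32
tool_pos: [0.6386, 0.0377, 0.1896]
tool_rot: [-0.473, -3.104, 0.007]
contact_force: [-6.3, -9.5, 3.2]
opening: -0.0
grip_force: 5.8
```

```bash
python3 -c "
from st import *
stat()
c,im,d=grab('wrist'); cv2.imwrite('pics/w10.png',im); pickle.dump((c,im,d),open('w10.pkl','wb'))
"
```

```text
t 12.32 station mm [41.5 51.7] z 189.6 yaw err -0.0002 open -4.970065270491086e-05 F st [ -3.2 -10.9] 3.2
```

View pics/w10.png

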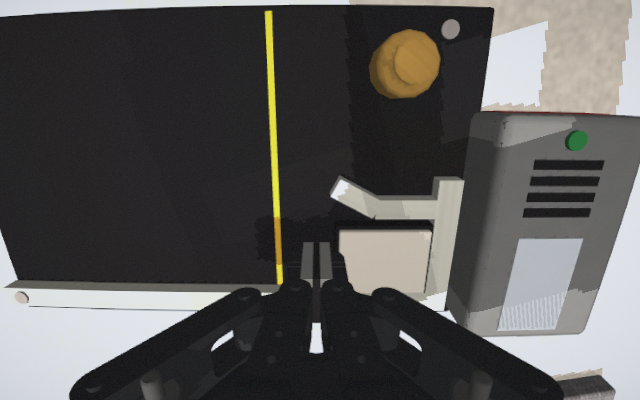

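The tile's frame now bears on the end stop (435) with 11 N. Nudge 1 mm to seat it, retract, and go look at the button.

>>> {"api": "arm_command", "payload": {
  "plan": [
    [[0,0.1,0,0,0,0],[0,0.1,0,0,0,0],[0,0.1,0,0,0,0],[0,-0.3,0,0,0,0],[0,-1,0,0,0,0],[0,-1.5,0,0,0,0],[0,-1.5,-3,0,0,0],[0,-1.5,-7,0,0,0],[0,-1.5,-11,0,0,0],[0,-1.5,-15,0,0,0],[0,-1.5,-19,0,0,0],[0,-1.5,-19,0,0,0]]
  ]
}}

```text
t: 13.37
tool_pos: [0.6366, 0.0247, 0.3918]
tool_rot: [0.471, 3.086, 0.004]
contact_force: [1.5, -0.4, 0.8]
opening: 0.0003
grip_force: 0.0
```

>>> {"api": "arm_command", "payload": {
  "plan": [
    [[24.3,26,0,0,0,0],[24.3,26,0,0,0,0],[24.3,26,0,0,0,0],[24.3,26,0,0,0,0],[24.3,26,0,0,0,0],[24.3,26,0,0,0,0],[24.3,26,0,0,0,0],[24.3,26,0,0,0,0],[24.3,26,0,0,0,0],[24.3,26,0,0,0,0],[24.3,26,0,0,0,0],[24.3,26,0,0,0,0]]
  ]
}}

```text
t: 14.37
tool_pos: [0.4803, 0.345, 0.3796]
tool_rot: [0.474, 3.105, 0.0]
contact_force: [1.2, -0.4, -0.7]
opening: 0.0001
grip_force: 0.0
```

```bash
python3 -c "
from st import *
import numpy as np
stat()
c,im,d=grab('wrist'); cv2.imwrite('pics/w11.png',im)
def blob(c,im,d,lo):
    hsv=cv2.cvtColor(im,cv2.COLOR_BGR2HSV); m=cv2.inRange(hsv,lo,(85,255,255))
    n,l,s,ce=cv2.connectedComponentsWithStats(m)
    for i in np.argsort(-s[1:,4])[:2]+1:
        ys,xs=np.nonzero(l==i); dd=np.median(d[ys,xs]); P=np.array(c['pose'])
        a,b=ray(c,ce[i],0)[0],ray(c,ce[i],.03)[0]; f=lambda p:-(np.linalg.inv(P)@np.r_[p,1])[2]
        z=.03*(dd-f(a))/(f(b)-f(a)); print(ce[i].round(1),s[i,4],'z',z.round(4),ray(c,ce[i],z)[0].round(4),'z=.025:',ray(c,ce[i],.025)[0].round(4))
blob(c,im,d,(45,90,40))
for n in ('scene','side'):
    cc,i2,d2=grab(n); cv2.imwrite('pics/%s11.png'%n,i2); print(n); blob(cc,i2,d2,(45,90,40))
o=get_obs(); print(o['tool_pos'])
sc=cv2.imread('pics/scene11.png')[120:300,260:460]; w=cv2.imread('pics/w11.png')
cv2.imwrite('pics/both.png',np.hstack([cv2.resize(w,(480,300)),cv2.resize(sc,(320,300))]))
"
```

```text
t 14.37 station mm [-201.1  298.1] z 379.6 yaw err -0.0007 open 5.538726198768007e-05 F st [ 1.3 -0.1] -0.7
[331.9 193.3] 569 z 0.0208 [0.5054 0.3563 0.0208] z=.025: [0.5041 0.3564 0.025 ]
scene
[380.1 109.3] 73 z 0.0194 [0.5085 0.348  0.0194] z=.025: [0.5106 0.341  0.025 ]
[389.7 162.3] 3 z 0.0382 [0.606  0.1552 0.0382] z=.025: [0.6027 0.1684 0.025 ]
side
[272.3 344. ] 282 z 0.022 [0.5052 0.3604 0.022 ] z=.025: [0.5042 0.3627 0.025 ]
[251.7 242.6] 7 z 0.0423 [0.6053 0.1566 0.0423] z=.025: [0.6141 0.1365 0.025 ]
[0.4807449  0.34425449 0.3796637 ]
```

View pics/both.png

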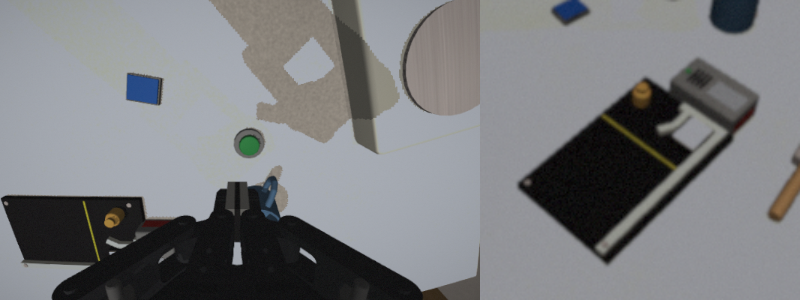

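The scene crop shows the tile home in the pocket with the weight undisturbed; the wrist view shows the button at (249,145), mug handle at (268,195).

```bash
python3 -c "
from st import *
c,im,d=pickle.load(open('w1.pkl','rb'))
for uv,z in (((630,112),.055),((625,130),.04),((570,150),.075),((600,185),.01)): print(uv,ray(c,uv,z)[0].round(3))
c=calibration('wrist'); im=cv2.imread('pics/w11.png')
for uv,z in (((368,235),.055),((360,245),.055),((352,262),.055),((375,262),.055)): print(uv,ray(c,uv,z)[0].round(3))
"
```

```text
(630, 112) [0.565 0.328 0.055]
(625, 130) [0.588 0.338 0.04 ]
(570, 150) [0.582 0.243 0.075]
(600, 185) [0.664 0.336 0.01 ]
(368, 235) [0.552 0.38  0.055]
(360, 245) [0.56  0.369 0.055]
(352, 262) [0.578 0.355 0.055]
(375, 262) [0.586 0.38  0.055]
```

>>> {"api": "arm_command", "payload": {
  "plan": [
    [[-2.1,1.9,4,0,0,0],[-2.1,1.9,8,0,0,0],[-2.1,1.9,12,0,0,0],[-2.1,1.9,12,0,0,0],[-2.1,1.9,12,0,0,0],[-2.1,1.9,12,0,0,0]]
  ]
}}

```text
t: 15.02
tool_pos: [0.5066, 0.3569, 0.2615]
tool_rot: [0.475, 3.104, 0.002]
contact_force: [-0.3, 0.2, 0.4]
opening: -0.0002
grip_force: 0.0
```

```bash
python3 -c "
from st import *
stat(); print(get_obs()['tool_pos'])
c,im,d=grab('wrist'); cv2.imwrite('pics/w12.png',im)
cv2.imwrite('pics/w12v.png',im)
hsv=cv2.cvtColor(im,cv2.COLOR_BGR2HSV); m=cv2.inRange(hsv,(45,90,40),(85,255,255)); ys,xs=np.nonzero(m); print(len(xs),xs.min(),xs.max(),ys.min(),ys.max())
for p in ((xs.min(),ys.mean()),(xs.max(),ys.mean()),(xs.mean(),ys.min())): print(ray(c,p,.021)[0].round(4))
"
```

```text
t 15.02 station mm [-179.5  317.3] z 261.5 yaw err -0.0018 open -0.00021098300420901704 F st [-0.4  0. ] 0.4
[0.50660185 0.35693694 0.2615035 ]
1333 295 335 191 231
[0.5006 0.3428 0.021 ]
[0.5095 0.3711 0.021 ]
[0.4901 0.3614 0.021 ]
```

>>> {"api": "arm_command", "payload": {
  "plan": [
    [[0,0,2,0,0,0],[0,0,4,0,0,0],[0,0,5.5,0,0,0],[0,0,6,0,0,0],[0,0,6.3,0,0,0],[0,0,6.6,0,0,0],[0,0,6.8,0,0,0],[0,0,6.8,0,0,0]]
  ]
}}

```text
t: 15.73
tool_pos: [0.5066, 0.3577, 0.1935]
tool_rot: [0.473, 3.103, 0.004]
contact_force: [0.8, 0.4, 2.8]
opening: 0.0005
grip_force: 0.9
```

>>> {"api": "arm_command", "payload": {
  "plan": [
    [[0,0,0.1,0,0,0],[0,0,0.2,0,0,0],[0,0,0.3,0,0,0],[0,0,0.3,0,0,0]]
  ]
}}

```text
t: 16.07
tool_pos: [0.5064, 0.3576, 0.1897]
tool_rot: [0.474, 3.103, 0.003]
contact_force: [2.3, 0.7, 3.9]
opening: 0.0001
grip_force: 1.8
```

Nearly down; go on until it bottoms out.

>>> {"api": "arm_command", "payload": {
  "plan": [
    [[0,0,0.1,0,0,0],[0,0,0.2,0,0,0],[0,0,0.3,0,0,0],[0,0,0.3,0,0,0],[0,0,0.3,0,0,0]]
  ]
}}

```text
t: 16.48
tool_pos: [0.5067, 0.3578, 0.1892]
tool_rot: [0.473, 3.104, 0.001]
contact_force: [-4.6, -1.4, 17.7]
opening: -0.0
grip_force: 8.9
```

Bottomed out (17.7 N). Release and retract.

>>> {"api": "arm_command", "payload": {
  "plan": [
    [[0,0,0,0,0,0],[0,0,-0.5,0,0,0],[0,0,-1.5,0,0,0],[0,0,-4,0,0,0],[0,0,-8,0,0,0],[0,0,-12,0,0,0],[0,0,-16,0,0,0],[0,0,-18,0,0,0],[0,0,-18,0,0,0],[0,0,-18,0,0,0]]
  ]
}}

```text
t: 17.32
tool_pos: [0.5055, 0.3571, 0.3668]
tool_rot: [0.474, 3.105, 0.001]
contact_force: [-0.2, 0.1, -0.1]
opening: -0.0001
grip_force: 0.0
```

```bash
python3 -c "
from st import *
c,im,d=grab('scene')
g=cv2.cvtColor(im,cv2.COLOR_BGR2GRAY)
m=np.zeros_like(g); m[185:215,380:402]=cv2.inRange(g,140,255)[185:215,380:402]
k=max(cv2.findContours(m,0,1)[0],key=cv2.contourArea); print((S(ray(c,k.reshape(-1,2),.024))*1000).round(0).mean(0), (np.abs(cv2.imread('pics/scene11.png').astype(int)-im)[120:300,260:460].mean()))
print(get_obs()['contact_force'].round(1))
r=finish_job(); print(r)
"
```

```text
[30.69620253 89.73417722] 2.1886666666666668
[-1.   0.8 -1.1]
the job is handed in; nothing more can be done
None
```

The job is handed in at about 17 s: the white tile was pushed flush to the rail short of the line, paused there, then slid against the end stop; the button was pressed until it bottomed out and released. The tile being home rests on the rise in push force and the pictures, because my last rough camera check read about 9 mm off in x and 5 mm in y.

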